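# Complete the two half arches with the carved teeth

## Robot

A 6-joint arm with a two-finger parallel gripper is mounted at the origin on a cart in front of the work surface, level with it; the furniture and walls round the work are solid. World frame = base frame: x ahead of the robot, y to its left, z up, the work surface at z = 0. Lengths are in m, angles in rad, forces in N, time in s.
With the tool pointing down it reaches from about 0.325 to 0.9 m from the base axis. Payload 3.5 kg.
Tool frame: the origin (TCP) lies midway between the tips of the shut fingers; the grasp point (between the pads) lies 19 mm behind it; z points along the fingers, y is the direction in which the jaws open and shut (so a half turn about z gives the same grasp; the last joint's range is limited). The gripper opens to 85 mm and grips with 20 to 120 N. Pads are 22 mm wide; open, the fingers measure 114 mm over their backs; the gripper's body (76 mm by 85 mm) begins 54 mm behind the grasp point. The pads swing forward as they close: fully open they stand 13 mm farther back than shut.
Start: joints at [-1.351, 0.276, -0.026, 1.268, 0, 1.467], TCP at [0.198, -0.593, 0.231] pointing down, gripper open.
Joint ranges: [-3.12, 3.12], [-0.85, 1.88], [-1.08, 1.24], [-1.95, 2.15], [-1.57, 1.53], [-3.14, 3.14]. Speed limits (rad/s): [2.57, 2.57, 3.14, 3.14, 3.14, 3.14].

## Interface

Orientations are given as [roll, pitch, yaw] about the fixed x, y, z axes, in that order (R = Rz(yaw) Ry(pitch) Rx(roll)).
In Python, from rig import reach, move_linear, move_joints, gripper_open, gripper_close, sleep, ik, state, capture, camera_info, IKError, job_done, look_for, spot_point gives the robot as it stands. Calls block until the motion is done:
- reach(position, orientation): joint-space move of the TCP to a pose.
- move_linear(position, max_speed=0.15, orientation=None): straight line of the TCP; orientation=None keeps the orientation; max_speed is the mean speed in m/s.
- move_joints(angles): joint-space move.
- gripper_open() and gripper_close(effort=None): open the fingers fully, or close them until they stop; effort is the grip in N (None keeps the last).
- sleep(seconds).
- ik(position, orientation): joint angles nearest the present ones, or None.
- state(): the state.
- capture(name): name is "scene" or "top"; returns the picture (480x640x3 uint8, red, green, blue); there is no depth.
- camera_info(name): a dict with "mtx" (3x3 intrinsics, pixels), "R" (3x3) and "t" (3): a world point X has camera coordinates R X + t. Camera axes: x right, y down, z forward; pixel columns grow to the right and rows downward; lengths in m; the calibration is good to about 2 mm. A picture is of the moment at which its call begins. camera_info takes no time and is no camera call.
A pose or a line that the arm cannot do raises IKError and nothing moves.
- job_done(): hands the job in, once; it reports no verdict.
Trained networks look in the newest picture that a camera, given by its name, has taken for a name from the list of things; names that differ only in an ending like _2 or _b are one class to them, and where a whole thing is asked for, a point or a joint stands for the part that bears it (a point fixed in the world has none). Each returns a list of dicts, best first, with "score" (0 to 1); they miss things now and then, are a little off and sometimes report something else, mostly with a low value. They report only what shows in the picture. A call takes as long as a camera call.
- look_for(camera, query): "box" ([centre column, centre row, width, height] in pixels, round what is visible of it).
- spot_point(camera, query): "pixel" ([column, row] in pixels: a listed point, or the origin of a listed thing).
The state is a dict: "time": time; "joints": joint angles; "joint_velocities": joint speeds; "tau": joint torques, N m; "ee_pos": TCP position; "tcp_rot": TCP orientation; "ft_force": force on the tool from outside, world axes, zero at the start; "torque": the same for the moment, N m; "finger_gap": opening from 0.0 (shut) to 1.0 (fully open).
Only numpy, scipy, OpenCV 4.12 (cv2) and the standard library are available. Lean on these libraries where they do the work, as an engineer would, in place of code of your own. Each camera call takes 0.05 s, during which the arm holds its last target.

## Task

Complete the tooth set-up: each half-arch stand must read, from its curved front end to its straight back end, incisor, canine, premolar, molar. On the blue stand put the incisor in the front well, ahead of the canine, and the premolar between the canine and the molar; on the grey stand put the canine between the incisor and the premolar, and the molar behind the premolar. Stand every tooth upright on the floor of its well, do not drop or topple the wax carvings, and leave everything else on the bench where it is.

Things in the scene. Friction and masses are not known exactly. Their poses are not given: they have to be found in the camera images.
- blue_half: blue half-arch stand, fixed, 180 x 100 mm: four square wells, 38 mm inside, walls 3, floor at z 4, rim at 11 mm. Origin on the bench under its middle. Well centres (x, y) mm, curved front first: incisor (61, 33); canine (27, -1); premolar (-20, -14); molar (-64, -14). Canine well turned +30, incisor +60 deg about z. Fixed in it: canine, molar; empty: incisor, premolar.
- grey_half: grey half-arch stand, fixed, 180 x 100 mm: four square wells, 38 mm inside, walls 3, floor at z 4, rim at 11 mm. Origin on the bench under its middle. Well centres (x, y) mm, curved front first: incisor (61, -33); canine (27, 1); premolar (-20, 14); molar (-64, 14). Canine well turned -30, incisor -60 deg about z. Fixed in it: incisor, premolar; empty: canine, molar.
- incisor: loose wax incisor: flat chisel edge on top; ivory tooth on a 24 x 24 x 9 mm square foot painted yellow; 52 mm tall, 22 g; above the foot about 18 x 20 mm; grip it from above at 28 to 38 mm over the foot's underside. Origin: centre of the foot's underside, z up.
- canine: loose wax canine: single pointed tip on top; ivory tooth on a 24 x 24 x 9 mm square foot painted green; 58 mm tall, 22 g; above the foot about 18 mm across; grip it from above at 28 to 38 mm over the foot's underside. Origin: centre of the foot's underside, z up.
- premolar: loose wax premolar: the smallest one, small rounded crown with two cusps; ivory tooth on a 22 x 23 x 8 mm square foot painted black; 46 mm tall, 22 g; above the foot about 19 x 16 mm; grip it from above at 28 to 38 mm over the foot's underside. Origin: centre of the foot's underside, z up.
- molar: loose wax molar: broad crown with four cusps; ivory tooth on a 24 x 24 x 9 mm square foot painted red; 48 mm tall, 22 g; above the foot about 22 x 24 mm, widest at the crown; grip it from above at 28 to 38 mm over the foot's underside. Origin: centre of the foot's underside, z up.
- pink_block: bystander: loose plain pink wax block, 22 x 46 x 23 mm, lying flat. Origin at the centre of its underside.
- glass_dish: bystander: loose round glass dish with wax shavings, 91 mm across, 14 mm high. Origin at the centre of its underside.
- spirit_lamp: bystander: loose glass spirit lamp with a cream-coloured cap, 72 mm across, 79 mm high. Origin at the centre of its underside. (Beyond it a fixed desk lamp's head hangs 0.53 m over the bench at about x 0.74, y 0.07 m: keep the arm clear of it.)
- tape_roll: bystander: loose roll of masking tape lying flat, 100 mm across, 19 mm high. Origin at the centre of its underside.

How it is judged:
At the end, for the whole second after the job is handed in: Incisor and premolar stand in their wells of the blue half arch, canine and molar in theirs of the grey one: each foot down on the well's floor (height within 2.5 mm), within 12 mm of the well's centre along each axis of the stand, leaning less than 7 degrees and at rest (x of incisor in the frame of blue_half between 0.0495 and 0.0735 m and y of incisor in the frame of blue_half between 0.0211 and 0.0451 m and z of incisor in the frame of blue_half between 0.002 and 0.007 m and angle between each of incisor, premolar, canine, molar's own z axis and vertical below 0.12 rad and linear speed of each of incisor, premolar, canine, molar below 0.01 m/s and angular speed of each of incisor, premolar, canine, molar below 0.1 rad/s and x of premolar in the frame of blue_half between -0.032 and -0.008 m and y of premolar in the frame of blue_half between -0.026 and -0.002 m and z of premolar in the frame of blue_half between 0.002 and 0.007 m and x of canine in the frame of grey_half between 0.0151 and 0.0391 m and y of canine in the frame of grey_half between -0.0106 and 0.0134 m and z of canine in the frame of grey_half between 0.002 and 0.007 m and x of molar in the frame of grey_half between -0.076 and -0.052 m and y of molar in the frame of grey_half between 0.002 and 0.026 m and z of molar in the frame of grey_half between 0.002 and 0.007 m); the robot touches nothing.
It fails at once if a loose tooth is knocked over (leans more than about 57 degrees) (angle between any of incisor, canine, premolar, molar's own z axis and vertical above 1 rad).
It fails at once if a loose tooth is dropped (falls free of the fingers from more than about 2 cm) ((contact force between the fingers and incisor below 0.01 N and linear speed of incisor above 0.65 m/s) or (contact force between the fingers and canine below 0.01 N and linear speed of canine above 0.65 m/s) or (contact force between the fingers and premolar below 0.01 N and linear speed of premolar above 0.65 m/s) or (contact force between the fingers and molar below 0.01 N and linear speed of molar above 0.65 m/s)).
It fails at once if a bystander (pink block, glass dish, spirit lamp, tape roll) is moved more than 25 mm (distance of any of pink_block, glass_dish, spirit_lamp, tape_roll from where it was at the start of the episode above 0.025 m).
It also fails if it takes over 109 s, if anything falls off the work surface, if the arm or the gripper's body presses on something with over 40 N, if the wrist force passes 120 N, or if a joint passes its speed limit or range.

## Working session

There is one attempt and no reset: what is moved stays moved. The work goes in short steps, each a Python script; the robot and the scene stay as the last script left them, time stands still between calls to the robot, and variables do not carry over. Pictures are saved under pics/ and viewed, and the job is handed in when it is done.

```bash
ls; mkdir -p pics
python3 - <<'E'
from rig import *
import cv2
for n in("scene","top"):
    im=capture(n); cv2.imwrite(f"pics/{n}0.png",im[:,:,::-1])
    c=camera_info(n); print(n,c["mtx"].tolist(),c["R"].round(4).tolist() if hasattr(c["R"],'round') else c["R"],c["t"])
    for q in("blue_half","grey_half","incisor","canine","premolar","molar","pink_block","glass_dish","spirit_lamp","tape_roll"):
        print(q,[( [round(v) for v in d["pixel"]],round(d["score"],2)) for d in spot_point(n,q)][:4],[( [round(v) for v in d["box"]],round(d["score"],2)) for d in look_for(n,q)][:4])
print(state()["time"])
E
```

```text
pics
scene [[435.89829279602753, 0.0, 322.2914997803026], [0.0, 435.89829279602753, 240.84662096578498], [0.0, 0.0, 1.0]] [[-0.791, -0.6118, -0.0025], [-0.4017, 0.5224, -0.7522], [0.4615, -0.594, -0.6589]] [0.41469067 0.26515576 0.94139832]
blue_half [([288, 306], 0.94)] [([293, 304, 31, 69], 0.75)]
grey_half [([384, 220], 0.96)] [([385, 209, 61, 28], 0.72)]
incisor [([365, 261], 0.44)] [([363, 256, 6, 14], 0.5), ([380, 262, 9, 13], 0.24)]
canine [([408, 184], 0.43)] []
premolar [([250, 372], 0.75), ([223, 285], 0.32)] [([253, 367, 14, 21], 0.77), ([387, 209, 58, 25], 0.52)]
molar [([323, 245], 0.72), ([379, 174], 0.24)] [([323, 240, 14, 17], 0.56)]
pink_block [([381, 271], 0.56)] [([381, 264, 9, 11], 0.73)]
glass_dish [([192, 321], 0.67)] [([191, 320, 41, 34], 0.7), ([293, 305, 36, 70], 0.47)]
spirit_lamp [([223, 284], 0.69), ([365, 262], 0.18)] [([222, 275, 29, 33], 0.94)]
tape_roll [([379, 173], 0.61)] [([380, 168, 28, 20], 0.63), ([225, 273, 27, 32], 0.61)]
top [[545.688286355932, 0.0, 324.62892212749273], [0.0, 545.688286355932, 244.16970343578245], [0.0, 0.0, 1.0]] [[0.0052, -0.9999, 0.014], [-0.9988, -0.0059, -0.049], [0.049, -0.0138, -0.9987]] [-0.05535457  0.52746674  1.57037053]
blue_half [([248, 258], 0.81)] [([250, 261, 58, 49], 0.69)]
grey_half [([401, 259], 0.78), ([188, 202], 0.33)] [([404, 256, 27, 66], 0.81)]
incisor [([326, 276], 0.46)] []
canine [([462, 245], 0.42)] []
premolar [([184, 274], 0.63)] [([186, 272, 12, 8], 0.51), ([333, 293, 14, 12], 0.28)]
molar [([462, 245], 0.53), ([331, 229], 0.47)] [([329, 232, 11, 11], 0.41)]
pink_block [([329, 292], 0.71)] [([331, 294, 14, 12], 0.54)]
glass_dish [([186, 202], 0.87)] [([188, 202, 32, 30], 0.97)]
spirit_lamp [([231, 192], 0.96)] [([235, 191, 24, 24], 0.71), ([404, 255, 29, 62], 0.36)]
tape_roll [([471, 210], 0.66)] [([470, 209, 34, 34], 0.75)]
2.1
```

Run:
```python
import cv2
a=cv2.imread("pics/scene0.png");b=cv2.imread("pics/top0.png")
cv2.imwrite("pics/s1.png",cv2.resize(a[140:400,160:460],None,fx=2.6,fy=2.3*1,interpolation=cv2.INTER_CUBIC)[:598])
cv2.imwrite("pics/t1.png",cv2.resize(b[170:320,160:500],None,fx=2.35,fy=2.35,interpolation=cv2.INTER_CUBIC))
```

```text
(no output)
```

View pics/top0.png

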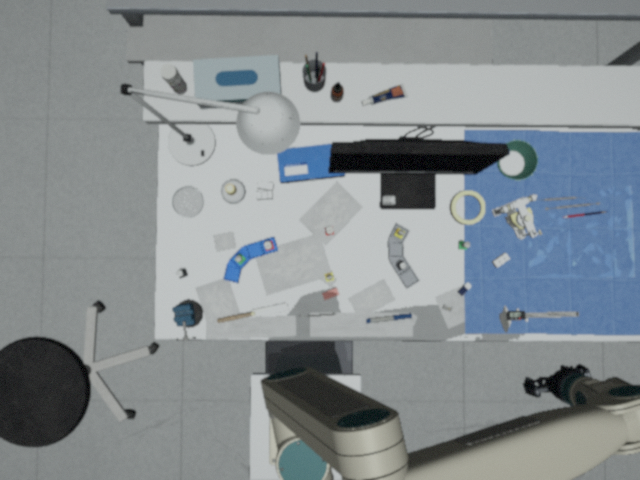

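View pics/s1.png

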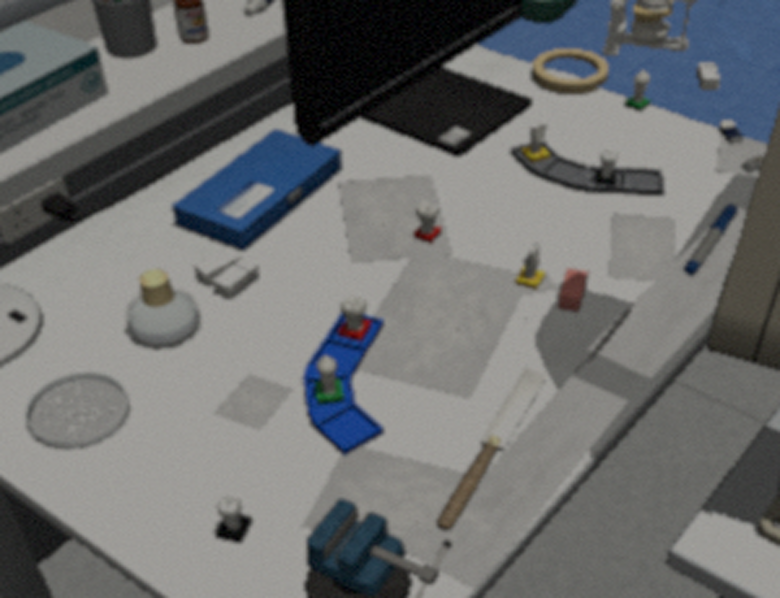

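View pics/t1.png

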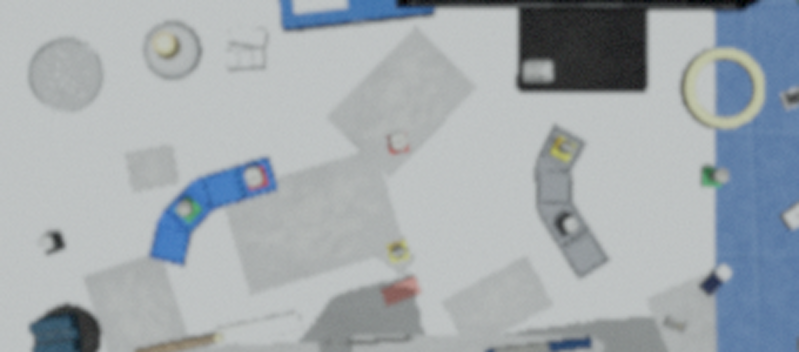

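Run:
```python
from rig import *
import cv2, numpy as np
for n in("scene","top"):
    im=np.mean([capture(n).astype(float) for _ in range(8)],0); np.save(f"{n}.npy",im)
S=np.load("scene.npy");T=np.load("top.npy")
def crop(I,c,h=16,f=12):
    x,y=c; return cv2.resize(I[y-h:y+h,x-h:x+h].clip(0,255).astype(np.uint8)[:,:,::-1],None,fx=200/(2*h),fy=200/(2*h),interpolation=cv2.INTER_NEAREST)
tt=[(329,277),(461,245),(182,273),(330,231)]
ss=[(365,258),(406,182),(250,365),(324,238)]
img=np.vstack([np.hstack([crop(T,c) for c in tt]),np.hstack([crop(S,c) for c in ss])])
cv2.imwrite("pics/crops.png",img)
def big(I,x0,y0,x1,y1,f): return cv2.resize(I[y0:y1,x0:x1].clip(0,255).astype(np.uint8)[:,:,::-1],None,fx=f,fy=f,interpolation=cv2.INTER_NEAREST)
A=[big(T,215,228,285,288,5.5),big(T,370,215,440,295,5.5),big(S,265,265,325,345,5.5),big(S,350,185,420,235,5.5)]
cv2.imwrite("pics/blue.png",np.hstack([cv2.resize(A[0],(385,330)),cv2.resize(A[2],(330,440))[:330]]))
cv2.imwrite("pics/grey.png",np.hstack([A[1],np.vstack([A[3],np.zeros((440-275,385,3),np.uint8)])]))
```

```text
(no output)
```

View pics/crops.png

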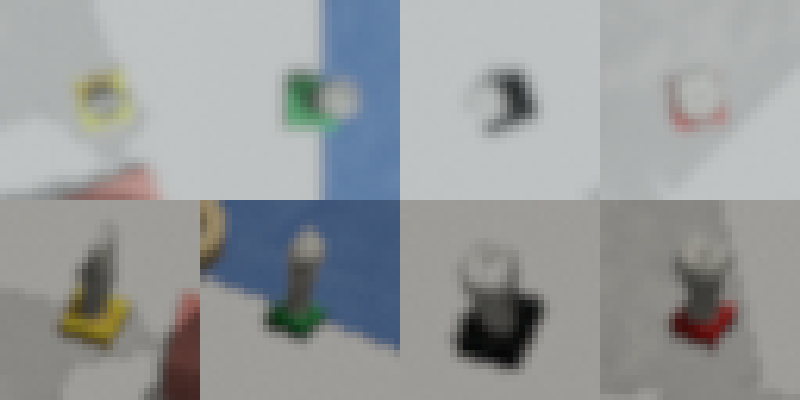

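View pics/blue.png

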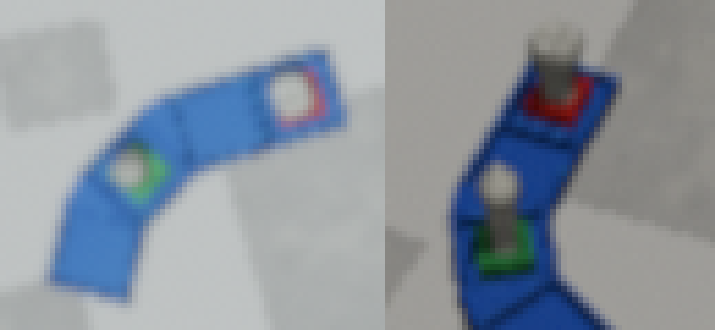

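View pics/grey.png

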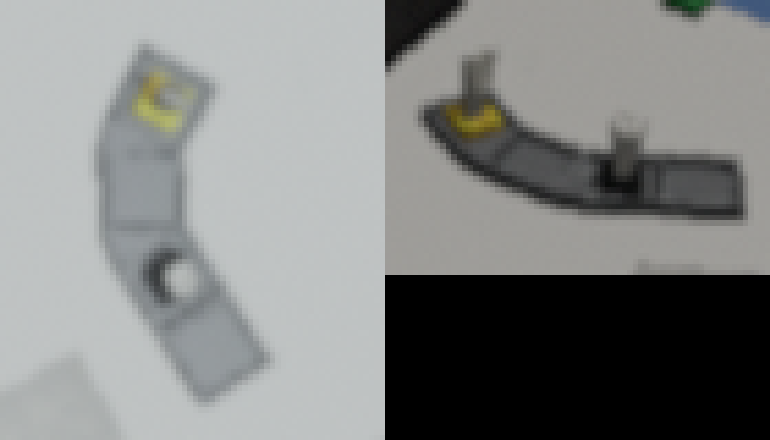

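```bash
cat > vis.py <<'E'
import numpy as np, cv2
from rig import camera_info
from scipy.optimize import minimize
from scipy.spatial.transform import Rotation as Ro
CAM={n:camera_info(n) for n in("scene","top")}
def proj(n,P):
    c=CAM[n]; X=np.atleast_2d(P)@np.array(c["R"]).T+np.array(c["t"]); u=X@np.array(c["mtx"]).T; return u[:,:2]/u[:,2:]
def back(n,px,z):
    c=CAM[n]; R=np.array(c["R"]);t=np.array(c["t"]); d=R.T@np.linalg.inv(c["mtx"])@np.array([px[0],px[1],1.]); o=-R.T@t
    return o+d*(z-o[2])/d[2]
SS=8
def fill(shape,off,polys,val,img=None):
    if img is None: img=np.zeros((shape[0]*SS,shape[1]*SS),np.float32)
    for p in polys:
        h=cv2.convexHull(p.astype(np.float32))[:,0]
        q=((h-off+0.5)*SS-0.5)
        cv2.fillConvexPoly(img,np.round(q*16).astype(np.int32),val,shift=4)
    return img
def down(img,blur=0.6):
    a=cv2.GaussianBlur(img,(0,0),blur*SS)
    return cv2.resize(a,None,fx=1/SS,fy=1/SS,interpolation=cv2.INTER_AREA)
def T(x,y,th,pts):
    c,s=np.cos(th),np.sin(th); pts=np.asarray(pts,float)
    return np.c_[x+c*pts[:,0]-s*pts[:,1],y+s*pts[:,0]+c*pts[:,1],pts[:,2]]
def sq(cx,cy,wx,wy,a,zs):
    c,s=np.cos(a),np.sin(a); o=[]
    for z in zs:
        for u,v in((-1,-1),(1,-1),(1,1),(-1,1)):
            o.append((cx+c*u*wx/2-s*v*wy/2,cy+s*u*wx/2+c*v*wy/2,z))
    return np.array(o)
def resid(sig,m,w):
    A=np.c_[np.ones(m.size),m.ravel()]*w.ravel()[:,None]
    b=sig.ravel()*w.ravel(); x,*_=np.linalg.lstsq(A,b,rcond=None)
    return ((A@x-b)**2).sum()/((b-b.sum()/max(w.sum(),1)*w.ravel())**2).sum()
E
cat > fit.py <<'E'
from vis import *
I={n:np.load(f"{n}.npy") for n in CAM}
FOOT=dict(incisor=(.024,.024,.009,.052,.009),canine=(.024,.024,.009,.058,.0085),premolar=(.022,.023,.008,.046,.009),molar=(.024,.024,.009,.048,.0105))
def signal(k,im):
    r,g,b=im[...,0],im[...,1],im[...,2]
    return {"incisor":(r+g)/2-b,"canine":g-(r+b)/2-0*(b),"molar":r-(g+b)/2,"premolar":-np.minimum(g,95)}[k]
def fit_tooth(k,x0,z0=0,I=I,cams=("top","scene"),h=9,free_body=False):
    wx,wy,hf,ht,rb=FOOT[k]; a=np.linspace(0,2*np.pi,16,endpoint=False)
    body0=np.array([(rb*np.cos(t),rb*np.sin(t),z) for z in(hf,ht-.004) for t in a])
    win={}
    for n in cams:
        c=np.round(proj(n,[x0[0],x0[1],z0+.005])[0]).astype(int)
        sl=np.s_[c[1]-h:c[1]+h,c[0]-h:c[0]+h]; win[n]=(c-h,signal(k,I[n])[sl])
    def cost(p,per=False):
        o=[]
        for n in cams:
            off,s=win[n]
            f=T(p[0],p[1],p[2],sq(0,0,wx,wy,0,(0,hf)));f[:,2]+=z0
            bo=body0.copy(); bo[:,:2]*=p[3]; bo=T(p[0],p[1],0,bo);bo[:,2]+=z0
            img=fill(s.shape,off,[proj(n,f)],1.); img=fill(s.shape,off,[proj(n,bo)],0.,img)
            o.append(resid(s,down(img),np.ones(s.shape)))
        return o if per else sum(o)
    best=None
    for th in np.radians([-30,-10,10,30,50]):
        r=minimize(cost,[x0[0],x0[1],th,.9],method="Nelder-Mead",options=dict(initial_simplex=np.array([[x0[0],x0[1],th,.9],[x0[0]+.005,x0[1],th,.9],[x0[0],x0[1]+.005,th,.9],[x0[0],x0[1],th+.2,.9],[x0[0],x0[1],th,.75]]),xatol=1e-4,fatol=1e-5,maxiter=200))
        if best is None or r.fun<best.fun: best=r
    return best.x,cost(best.x,True)
def well(st,k):
    s=1 if st=="blue" else -1
    return {"incisor":(.061,s*.033,s*np.pi/3),"canine":(.027,s*-.001,s*np.pi/6),"premolar":(-.020,s*-.014,0),"molar":(-.064,s*-.014,0)}[k]
def fit_stand(st,x0,I=I,cams=("top","scene")):
    ks=["incisor","canine","premolar","molar"]; W=[well(st,k) for k in ks]
    fixed=("canine","molar") if st=="blue" else("incisor","premolar")
    win={}
    for n in cams:
        pts=np.vstack([proj(n,T(*x0,sq(w[0],w[1],.044,.044,w[2],(0,.011)))) for w in W])
        lo=np.floor(pts.min(0)-4).astype(int);hi=np.ceil(pts.max(0)+4).astype(int)
        im=I[n][lo[1]:hi[1],lo[0]:hi[0]]
        s=(im[...,2]-im[...,0]) if st=="blue" else -np.minimum(im.mean(2),{"top":200,"scene":155}[n])
        m=np.zeros((s.shape[0]*SS,s.shape[1]*SS),np.float32)
        for k in fixed:
            w=well(st,k); b=np.vstack([sq(w[0],w[1],.026,.026,w[2],(.004,.013)),sq(w[0],w[1],.02,.02,w[2],(.02,.06))])
            m=fill(s.shape,lo,[proj(n,T(*x0,b))],1.,m)
        win[n]=(lo,s,(down(m,.01)<.02).astype(float))
    def cost(p,per=False):
        o=[]
        for n in cams:
            lo,s,w=win[n]; img=None
            for q in W: img=fill(s.shape,lo,[proj(n,T(*p,sq(q[0],q[1],.044,.044,q[2],(0,.011))))],1.,img)
            o.append(resid(s,down(img),w))
        return o if per else sum(o)
    x0=np.array(x0); sx=np.array([x0]+[x0+d for d in np.diag([.006,.006,.08])])
    r=minimize(cost,x0,method="Nelder-Mead",options=dict(initial_simplex=sx,xatol=5e-5,fatol=1e-6,maxiter=300))
    return r.x,cost(r.x,True)
def draw(name,items,I=I):
    pass
E
cat > run1.py <<'E'
from fit import *
import json
out={}
for cams in(("top","scene"),("top",),("scene",)):
  for st,px,th in(("blue",(248,258),107),("grey",(401,259),28)):
    b=back("top",px,.005); x,c=fit_stand(st,(b[0],b[1],np.radians(th)),cams=cams); print(cams,st,x[:2].round(4),np.degrees(x[2]).round(1),np.round(c,3)); 
    if len(cams)==2: out[st]=list(x)
  for k,px in dict(incisor=(329,277),canine=(459,245),premolar=(183,273),molar=(330,231)).items():
    b=back("top",px,.005); x,c=fit_tooth(k,b[:2],cams=cams); print(cams,k,x[:2].round(4),np.degrees(x[2]).round(1)%90,x[3].round(2),np.round(c,3))
    if len(cams)==2: out[k]=list(x)
json.dump(out,open("poses.json","w"))
E
python3 run1.py
```

```text
('top', 'scene') blue [0.4923 0.1667] 106.8 [0.167 0.115]
('top', 'scene') grey [ 0.493  -0.2736] 33.1 [0.144 0.097]
('top', 'scene') incisor [ 0.4345 -0.0658] 13.3 0.61 [0.054 0.166]
('top', 'scene') canine [ 0.529  -0.4572] 78.7 0.64 [0.189 0.248]
('top', 'scene') premolar [0.4425 0.3602] 22.9 0.49 [0.692 0.155]
('top', 'scene') molar [ 0.569  -0.0652] 10.0 0.91 [0.263 0.327]
('top',) blue [0.4916 0.1678] 107.2 [0.165]
('top',) grey [ 0.4929 -0.2736] 33.1 [0.144]
('top',) incisor [ 0.4339 -0.0653] 14.0 0.71 [0.023]
('top',) canine [ 0.5281 -0.4567] 76.3 0.57 [0.173]
('top',) premolar [0.4414 0.3648] 1.7 1.18 [0.449]
('top',) molar [ 0.5687 -0.0651] 8.0 1.06 [0.185]
('scene',) blue [0.4928 0.1662] 107.0 [0.113]
('scene',) grey [ 0.4924 -0.2728] 33.2 [0.093]
('scene',) incisor [ 0.4359 -0.0682] 14.9 0.68 [0.106]
('scene',) canine [ 0.5327 -0.4628] 27.200000000000003 1.23 [0.188]
('scene',) premolar [0.4428 0.3597] 20.9 0.43 [0.145]
('scene',) molar [ 0.5711 -0.0674] 16.4 0.89 [0.183]
```

```bash
cat > ov.py <<'E'
from fit import *
import json
def overlay(P,I,fn,z0=lambda k:0,items=("incisor","canine","premolar","molar","blue","grey"),f=8):
    rows=[]
    for n in("top","scene"):
        tiles=[]
        for k in items:
            x=P[k]; st=k in("blue","grey"); c=np.round(proj(n,[x[0],x[1],.01])[0]).astype(int)
            h=34 if st else 16; g=264/(2*h)
            cr=I[n][c[1]-h:c[1]+h,c[0]-h:c[0]+h].clip(0,255).astype(np.uint8)[:,:,::-1]
            im=cv2.resize(cr,(264,264),interpolation=cv2.INTER_NEAREST)
            def L(p,col): 
                q=((proj(n,p)-(c-h)+.5)*g).astype(np.int32); cv2.polylines(im,[q],True,col,1)
            if st:
                for kk in("incisor","canine","premolar","molar"):
                    w=well(k,kk)
                    for z in(0,.011): L(T(*x,sq(w[0],w[1],.044,.044,w[2],(z,))),(0,0,255) if z else (0,255,255))
            else:
                wx,wy,hf,ht,_=FOOT[k]
                for z in(0,hf): 
                    p=T(*x[:3],sq(0,0,wx,wy,0,(z,))); p[:,2]+=z0(k); L(p,(255,0,255))
                p=np.array([[x[0],x[1],z0(k)],[x[0],x[1],z0(k)+ht]]); L(p,(255,255,0))
            tiles.append(im)
        rows.append(tiles)
    return rows
if __name__=="__main__":
    P=json.load(open("poses.json"));r=overlay(P,I,"")
    cv2.imwrite("pics/ov1.png",np.vstack([np.hstack(t[:3]) for t in r])); cv2.imwrite("pics/ov2.png",np.vstack([np.hstack(t[3:]) for t in r]))
E
python3 ov.py
```

```text
(no output)
```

View pics/ov1.png

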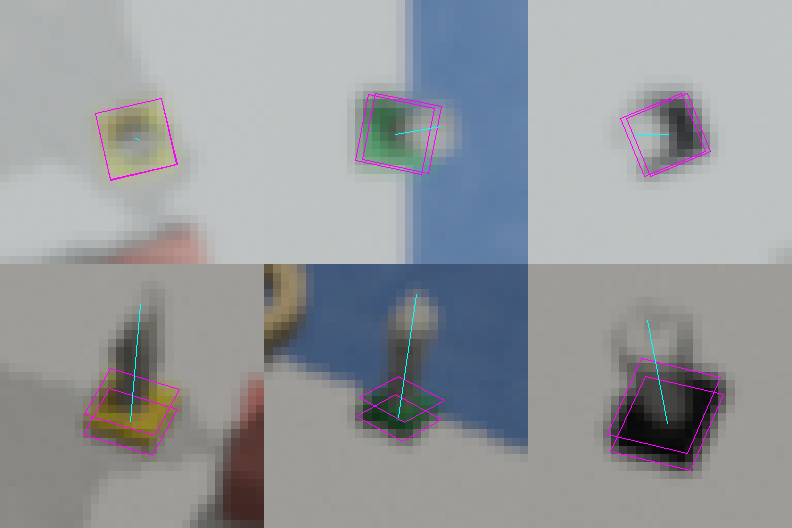

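View pics/ov2.png

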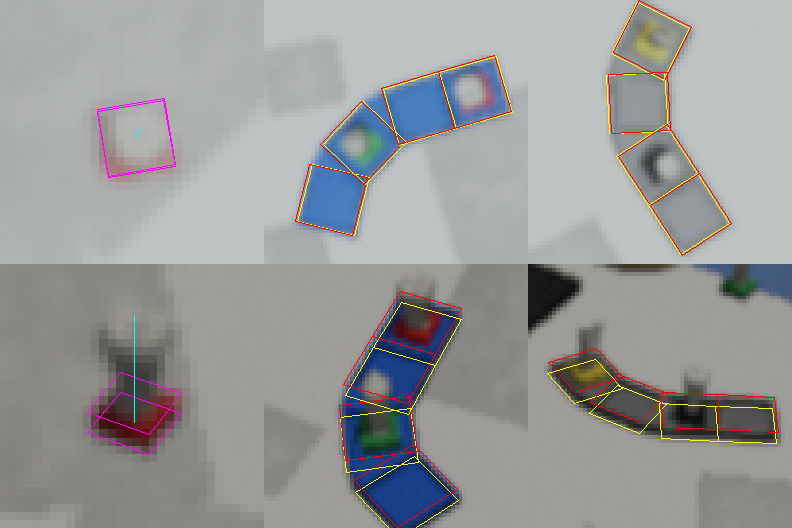

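```bash
cat > arm.py <<'E'
from rig import *
import numpy as np, json
from fit import well
from vis import T
P=json.load(open("poses.json"))
P["molar"][:2]=[.570,-.0663]; P["premolar"][:2]=[.4425,.3599]
DEST=dict(incisor=("blue",150),canine=("grey",60),premolar=("blue",90),molar=("grey",90))
JAW=dict(incisor=103.3,canine=78.7,premolar=112.9,molar=100.0)
Zp=.013
def ori(phi): return [np.pi,0,np.radians((phi-90+90)%180-90)]
def both(pos,phi):
    o=ori(phi); r=[]
    for d in(0,np.pi,-np.pi):
        q=[o[0],o[1],o[2]+d]; j=ik(list(pos),q)
        if j is not None: r.append((abs(j[5]),q,j))
    r.sort(key=lambda a:a[0]); return r
def dest(k):
    st,a=DEST[k]; w=well(st,k); p=T(*P[st],[[w[0],w[1],0]])[0]; return p[:2],a+np.degrees(P[st][2])
E
python3 - <<'E'
from arm import *
print(state()["time"],state()["ee_pos"],state()["tcp_rot"])
for k in JAW:
    for nm,(xy,phi) in (("pick",(P[k][:2],JAW[k])),("place",dest(k))):
        for z in (.18,.014): print(k,nm,np.round(xy,4),round(phi,1),z,[(round(q[2],2),np.round(j,2).tolist()) for _,q,j in both([*xy,z],phi)][:2])
E
```

```text
2.9 [ 0.19825437 -0.59274595  0.2313253 ] [ 3.14155301e+00 -1.20327154e-05  3.22764796e-01]
incisor pick [ 0.4345 -0.0658] 103.3 0.18 [(np.float64(3.37), [-0.3, -0.02, -0.48, 1.11, 0.0, -0.53]), (np.float64(-2.91), [-0.3, -0.02, -0.48, 1.11, 0.0, -0.53])]
incisor pick [ 0.4345 -0.0658] 103.3 0.014 [(np.float64(3.37), [-0.3, 0.19, -0.67, 0.71, 0.0, -0.53]), (np.float64(-2.91), [-0.3, 0.19, -0.67, 0.71, 0.0, -0.53])]
incisor place [0.443  0.2156] 256.8 0.18 [(np.float64(-3.37), [0.32, 0.08, -0.38, 1.11, 0.0, 0.55]), (np.float64(2.91), [0.32, 0.08, -0.38, 1.11, 0.0, 0.55])]
incisor place [0.443  0.2156] 256.8 0.014 [(np.float64(-3.37), [0.32, 0.27, -0.56, 0.74, 0.0, 0.55]), (np.float64(2.91), [0.32, 0.27, -0.56, 0.74, 0.0, 0.55])]
canine pick [ 0.529  -0.4572] 78.7 0.18 [(np.float64(2.94), [-0.81, 0.43, 0.09, 1.22, 0.0, -0.61]), (np.float64(-3.34), [-0.81, 0.43, 0.09, 1.22, 0.0, -0.61])]
canine pick [ 0.529  -0.4572] 78.7 0.014 [(np.float64(2.94), [-0.81, 0.57, -0.08, 0.92, 0.0, -0.61]), (np.float64(-3.34), [-0.81, 0.57, -0.08, 0.92, 0.0, -0.61])]
canine place [ 0.5151 -0.258 ] 93.1 0.1
[... 863 characters left out ...]
(np.float64(-4.42), [0.17, 0.33, -0.47, 0.77, 0.0, 1.44])]
molar pick [ 0.57   -0.0663] 100.0 0.18 [(np.float64(3.32), [-0.23, 0.22, -0.21, 1.14, 0.0, -0.4]), (np.float64(-2.97), [-0.23, 0.22, -0.21, 1.14, 0.0, -0.4])]
molar pick [ 0.57   -0.0663] 100.0 0.014 [(np.float64(3.32), [-0.23, 0.39, -0.38, 0.8, 0.0, -0.4]), (np.float64(-2.97), [-0.23, 0.39, -0.38, 0.8, 0.0, -0.4])]
molar place [ 0.4317 -0.2968] 123.1 0.18 [(np.float64(3.72), [-0.73, 0.13, -0.32, 1.12, 0.0, -1.3]), (np.float64(-2.56), [-0.73, 0.13, -0.32, 1.12, 0.0, -1.3])]
molar place [ 0.4317 -0.2968] 123.1 0.014 [(np.float64(3.72), [-0.73, 0.32, -0.49, 0.77, 0.0, -1.3]), (np.float64(-2.56), [-0.73, 0.32, -0.49, 0.77, 0.0, -1.3])]
```

```bash
cat >> arm.py <<'E'
def pick(k,xy=None):
    xy=P[k][:2] if xy is None else xy
    q=both([*xy,.16],JAW[k])[0][1]
    reach([*xy,.16],q); move_linear([*xy,Zp],.12); gripper_close(20)
    s=state(); print(k,"gap",round(s["finger_gap"],3),np.round(s["ee_pos"],4),"F",np.round(s["ft_force"],1))
    move_linear([*xy,.16],.15); s=state(); print("lift gap",round(s["finger_gap"],3),"t",round(s["time"],1))
def toward(k,z=.12):
    xy,phi=dest(k); q=both([*xy,z],phi)[0][1]; reach([*xy,.16],q); move_linear([*xy,z],.15); return xy
def place(k,xy=None,dz=.0045):
    xy=dest(k)[0] if xy is None else xy
    move_linear([*xy,.035],.15); move_linear([*xy,Zp+dz],.05); s=state(); print("F",np.round(s["ft_force"],1),np.round(s["ee_pos"],4))
    gripper_open(); sleep(.2); move_linear([*xy,.16],.12); print("t",round(state()["time"],1))
def shots(tag):
    import cv2
    I={}
    for n in("scene","top"): I[n]=np.mean([capture(n).astype(float) for _ in range(3)],0); np.save(f"{n}_{tag}.npy",I[n])
    return I
E
python3 - <<'E'
from arm import *
pick("canine"); xy=toward("canine",.06); I=shots("c1"); print(state()["ee_pos"])
from vis import *
for n in I:
    c=proj(n,[*xy,.03])[0].astype(int); h=32
    cv2.imwrite(f"pics/c1{n}.png",cv2.resize(I[n][c[1]-h:c[1]+h,c[0]-h:c[0]+h].clip(0,255).astype(np.uint8)[:,:,::-1],(400,400),interpolation=cv2.INTER_NEAREST))
cv2.imwrite("pics/c1.png",np.hstack([cv2.imread("pics/c1top.png"),cv2.imread("pics/c1scene.png")]))
E
```

```text
canine gap 0.202 [ 0.529  -0.4572  0.0131] F [-0.4  2.   0.8]
lift gap 0.204 t 7.8
[ 0.5156816  -0.25833027  0.06092293]
```

View pics/c1.png

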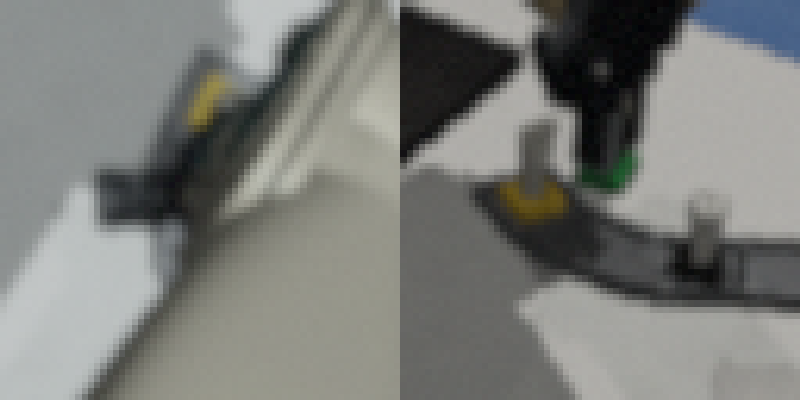

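```bash
cat > held.py <<'E'
import sys
from arm import *
from vis import *
from fit import FOOT
def held(k,tag):
    I=np.load(f"scene_{tag}.npy"); xy,phi=dest(k); ee=state()["ee_pos"]; z0=ee[2]-Zp; wx,wy,hf,ht,_=FOOT[k]; h=20;g=20
    c=proj("scene",[*ee[:2],z0])[0].astype(int)
    im=cv2.resize(I[c[1]-h:c[1]+h,c[0]-h:c[0]+h].clip(0,255).astype(np.uint8)[:,:,::-1],None,fx=14,fy=14,interpolation=cv2.INTER_NEAREST)
    for z in(0,hf):
        p=T(ee[0],ee[1],np.radians(phi),sq(0,0,wx,wy,0,(z+z0,))); cv2.polylines(im,[((proj("scene",p)-c+h+.5)*14).astype(np.int32)],True,(255,0,255),1)
    cv2.imwrite(f"pics/held_{tag}.png",im)
if __name__=="__main__": held(*sys.argv[1:])
E
python3 held.py canine c1
```

```text
(no output)
```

View pics/held_c1.png

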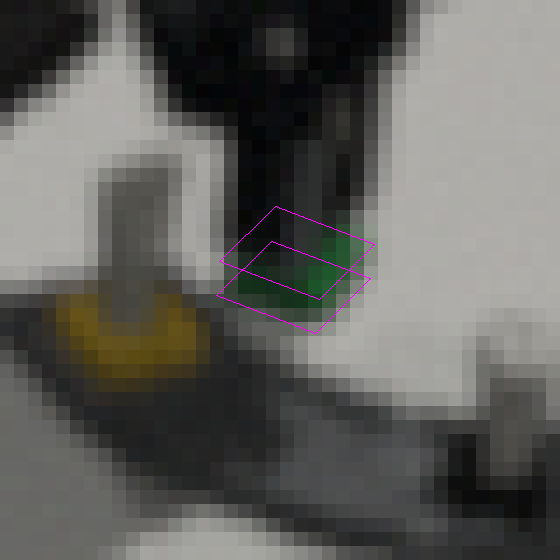

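```bash
python3 - <<'E'
from arm import *
xy=dest("canine")[0]+[-.001,.0015]
place("canine",xy)
pick("molar"); toward("molar",.06); shots("m1")
E
python3 held.py molar m1
python3 - <<'E'
import numpy as np,cv2
I=np.load("scene_m1.npy").clip(0,255).astype(np.uint8)[:,:,::-1]
cv2.imwrite("pics/m1s.png",cv2.resize(I[170:250,340:440],None,fx=7,fy=7,interpolation=cv2.INTER_CUBIC))
E
```

```text
F [0.  0.1 0.4] [ 0.5139 -0.2564  0.0172]
t 12.8
molar gap 0.237 [ 0.5701 -0.0662  0.0132] F [0.6 0.5 1.2]
lift gap 0.238 t 16.7
```

View pics/held_m1.png

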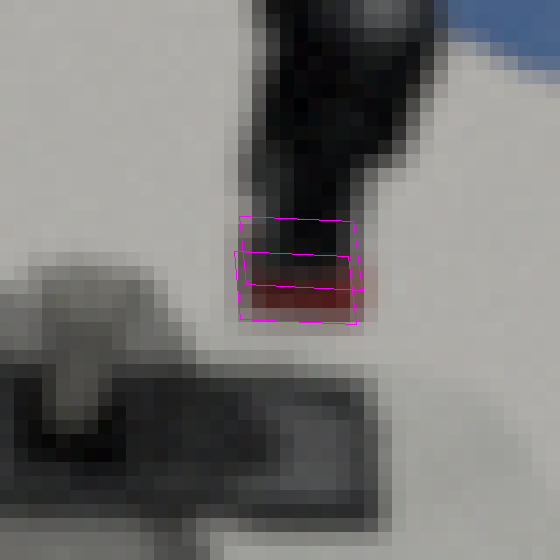

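View pics/m1s.png

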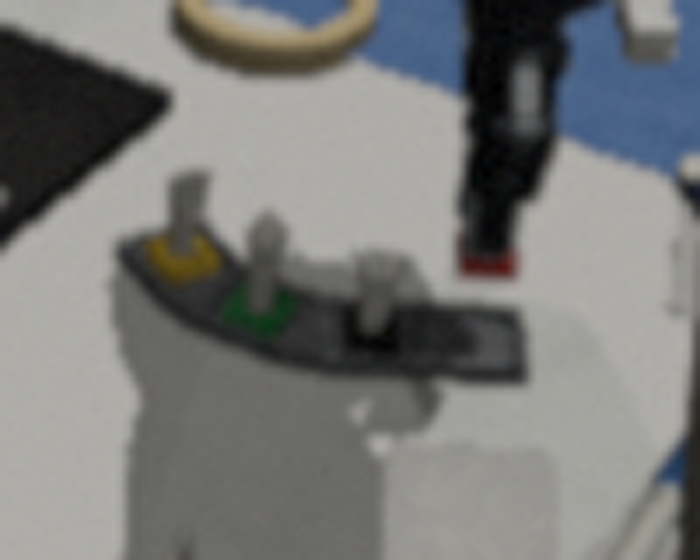

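```bash
python3 - <<'E'
from arm import *
place("molar",dest("molar")[0]+[.001,.0008])
pick("incisor"); toward("incisor",.06); shots("i1")
E
python3 held.py incisor i1
python3 - <<'E'
import numpy as np,cv2
I=np.load("scene_i1.npy").clip(0,255).astype(np.uint8)[:,:,::-1]
cv2.imwrite("pics/i1s.png",np.hstack([cv2.resize(I[170:250,340:440],(400,320),interpolation=cv2.INTER_CUBIC),cv2.resize(I[260:340,235:335],(400,320),interpolation=cv2.INTER_CUBIC)]))
E
```

```text
F [0.  1.2 0.5] [ 0.4326 -0.2958  0.0172]
t 21.9
incisor gap 0.213 [ 0.4346 -0.0657  0.0131] F [-0.8  0.8  2. ]
lift gap 0.214 t 25.9
```

View pics/held_i1.png

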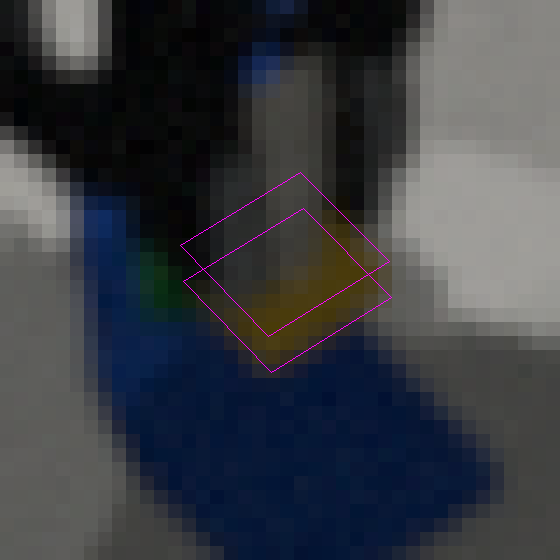

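View pics/i1s.png

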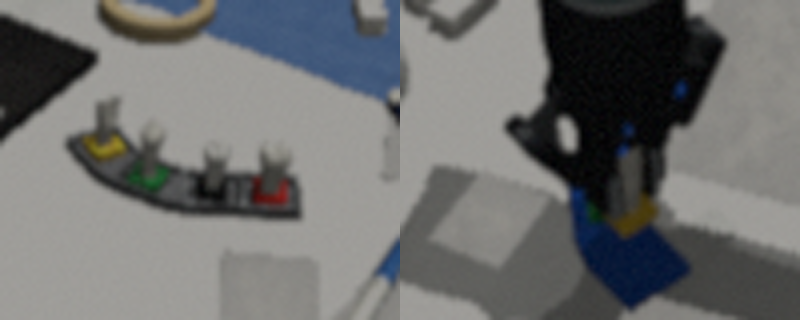

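```bash
python3 - <<'E'
from arm import *
place("incisor")
pick("premolar"); toward("premolar",.06); shots("p1")
E
python3 held.py premolar p1
python3 - <<'E'
import numpy as np,cv2
I=np.load("scene_p1.npy").clip(0,255).astype(np.uint8)[:,:,::-1]
cv2.imwrite("pics/p1s.png",cv2.resize(I[250:350,235:345],None,fx=6,fy=6,interpolation=cv2.INTER_CUBIC))
E
```

```text
F [0.1 0.6 0.4] [0.4429 0.2155 0.0172]
t 31.2
premolar gap 0.182 [0.4426 0.36   0.0131] F [-0.9  0.8  1.6]
lift gap 0.175 t 34.9
```

View pics/held_p1.png

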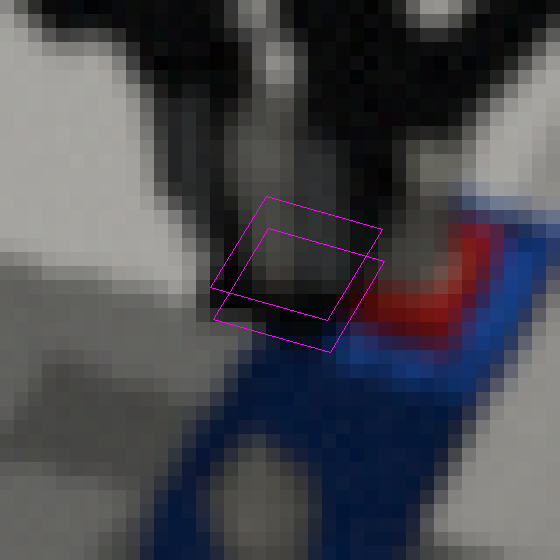

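View pics/p1s.png

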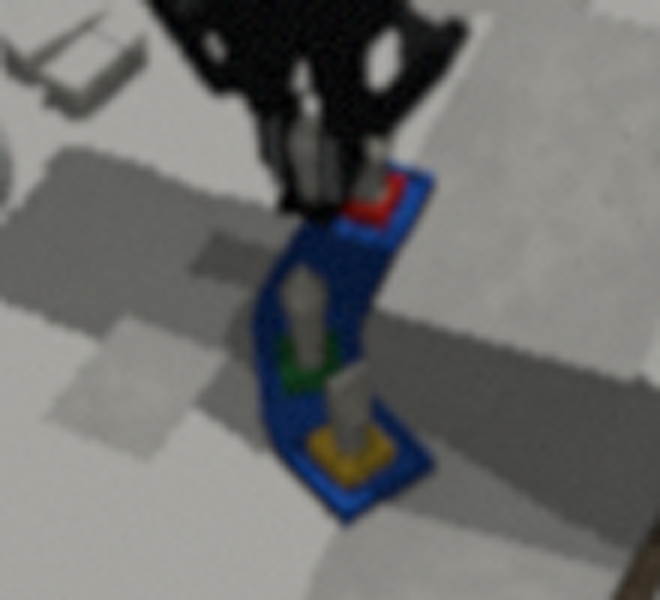

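Run:
```python
from arm import *
place("premolar",dest("premolar")[0]+[-.0015,.0005])
move_joints([-1.351, 0.276, -0.026, 1.268, 0, 1.467])
I=shots("end"); print(state()["time"])
from fit import *
from ov import overlay
P2=json.load(open("poses.json"))
for k in("incisor","canine","premolar","molar"):
    st=DEST[k][0]; d=dest(k)[0]
    for cams in(("top","scene"),("scene",)):
        x,c=fit_tooth(k,d,z0=.004,I=I,cams=cams,h=7)
        th=P[st][2]; v=x[:2]-d; print(k,cams,"err in stand mm",np.round([1e3*(np.cos(th)*v[0]+np.sin(th)*v[1]),1e3*(-np.sin(th)*v[0]+np.cos(th)*v[1])],1),np.round(c,2))
        if len(cams)==2: P2[k]=list(x)
r=overlay(P2,I,"",z0=lambda k:.004)
cv2.imwrite("pics/e1.png",np.vstack([np.hstack(t[:3]) for t in r])); cv2.imwrite("pics/e2.png",np.vstack([np.hstack(t[3:]) for t in r]))
cv2.imwrite("pics/etop.png",I["top"].clip(0,255).astype(np.uint8)[:,:,::-1])
```

```text
F [ 0.2 -0.2 -0.4] [0.5097 0.1521 0.0172]
t 40.3
43.4167
incisor ('top', 'scene') err in stand mm [3.3 1.9] [0.86 0.57]
incisor ('scene',) err in stand mm [3.7 2.3] [0.56]
canine ('top', 'scene') err in stand mm [-5.2  4.7] [0.78 0.98]
canine ('scene',) err in stand mm [-2.7  4.9] [0.96]
premolar ('top', 'scene') err in stand mm [ 0. -0.] [ inf 0.91]
premolar ('scene',) err in stand mm [15.3 -9.6] [0.43]
molar ('top', 'scene') err in stand mm [1.9 1. ] [0.76 0.68]
molar ('scene',) err in stand mm [5.6 4.5] [0.63]vis.py:34: RuntimeWarning: divide by zero encountered in scalar divide
  return ((A@x-b)**2).sum()/((b-b.sum()/max(w.sum(),1)*w.ravel())**2).sum()
vis.py:34: RuntimeWarning: invalid value encountered in scalar divide
  return ((A@x-b)**2).sum()/((b-b.sum()/max(w.sum(),1)*w.ravel())**2).sum()
  np.max(np.abs(fsim[0] - fsim[1:])) <= fatol):
```

View pics/e1.png

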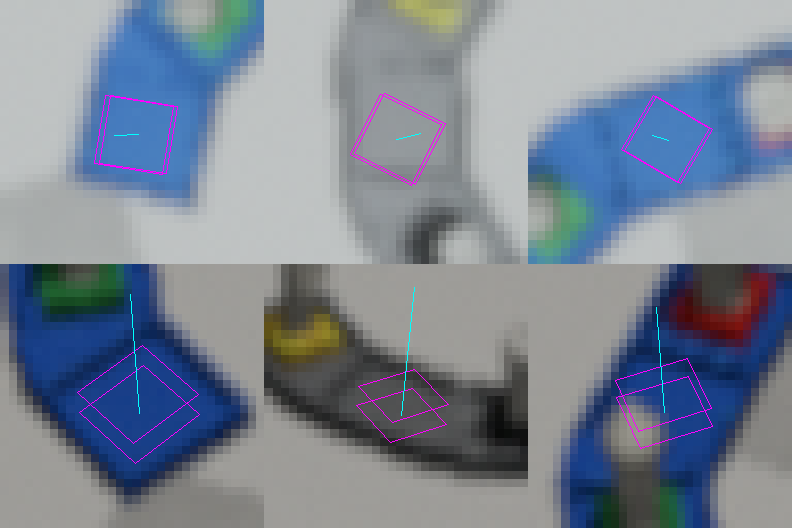

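View pics/e2.png

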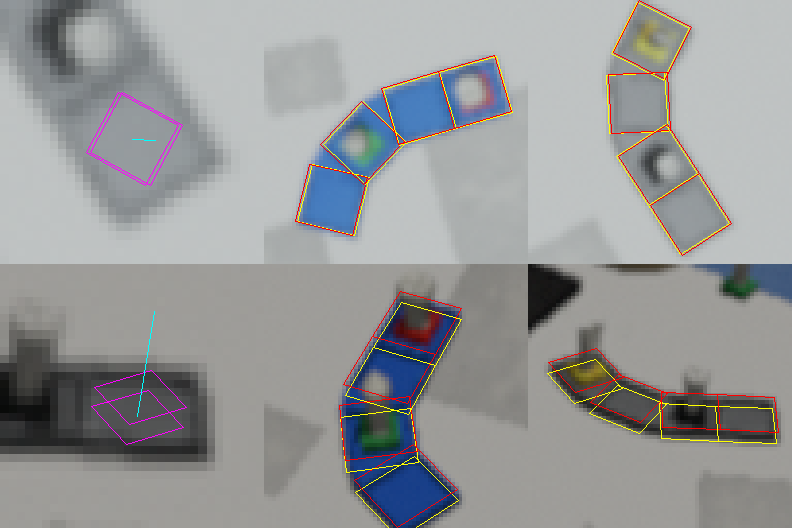

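View pics/etop.png

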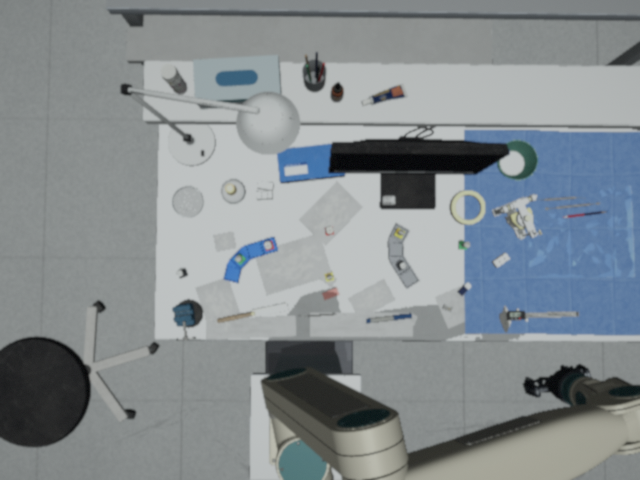

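The `from fit import *` line replaced `I` with the initial pictures, so this check looked at the old scene. I'll repeat it on the saved end pictures.

```bash
cat > endchk.py <<'E'
from fit import *
from ov import overlay
from arm import dest,DEST,P
import json
I2={n:np.load(f"{n}_end.npy") for n in("top","scene")}
P2=json.load(open("poses.json"))
for k in("incisor","canine","premolar","molar"):
    st=DEST[k][0]; d=dest(k)[0]
    for cams in(("top","scene"),("top",),("scene",)):
        x,c=fit_tooth(k,d,z0=.004,I=I2,cams=cams,h=7)
        th=P[st][2]; v=x[:2]-d; print(k,cams,"err in stand mm",np.round([1e3*(np.cos(th)*v[0]+np.sin(th)*v[1]),1e3*(-np.sin(th)*v[0]+np.cos(th)*v[1])],1),np.round(c,2))
        if len(cams)==2: P2[k]=list(x)
r=overlay(P2,I2,"",z0=lambda k:.004)
cv2.imwrite("pics/e3.png",np.vstack([np.hstack(t[:3]) for t in r])); cv2.imwrite("pics/e4.png",np.vstack([np.hstack(t[3:]) for t in r]))
cv2.imwrite("pics/etop2.png",I2["top"].clip(0,255).astype(np.uint8)[:,:,::-1])
E
python3 endchk.py 2>/dev/null
```

```text
incisor ('top', 'scene') err in stand mm [ 0.2 -0.1] [0.13 0.22]
incisor ('top',) err in stand mm [ 0.6 -0.1] [0.13]
incisor ('scene',) err in stand mm [-0.5 -0.4] [0.21]
canine ('top', 'scene') err in stand mm [-0.1  2. ] [0.16 0.26]
canine ('top',) err in stand mm [-0.3  2.1] [0.13]
canine ('scene',) err in stand mm [-0.4 -1.5] [0.16]
premolar ('top', 'scene') err in stand mm [ 4.7 -1.4] [0.28 1.  ]
premolar ('top',) err in stand mm [ 5.1 -1.3] [0.28]
premolar ('scene',) err in stand mm [-4.2 12.5] [0.5]
molar ('top', 'scene') err in stand mm [0.1 1.1] [0.22 0.26]
molar ('top',) err in stand mm [0.3 1.6] [0.18]
molar ('scene',) err in stand mm [-0.6 -3. ] [0.12]
```

View pics/e3.png

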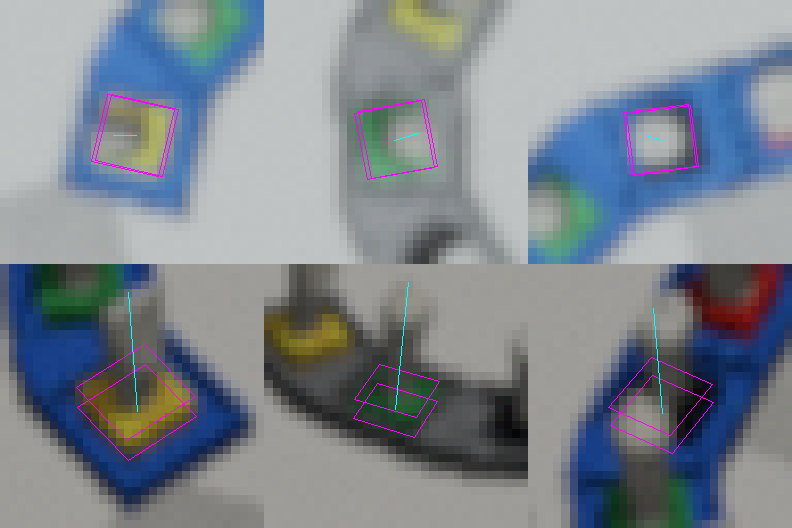

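View pics/e4.png

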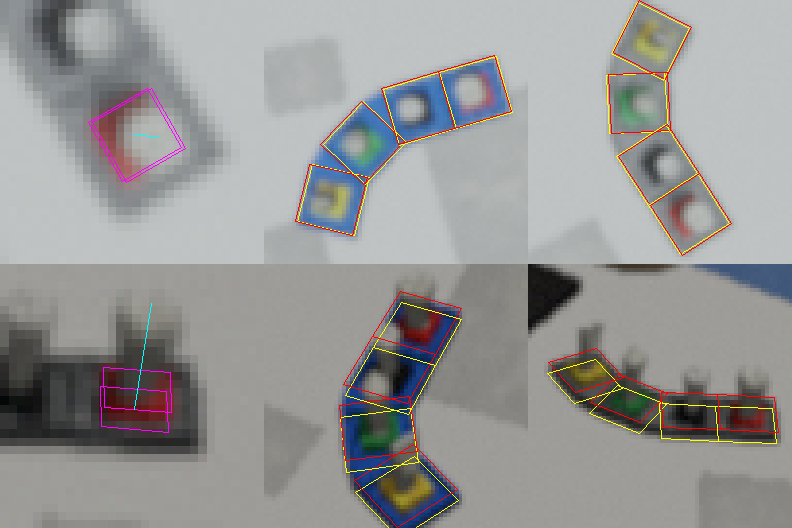

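View pics/etop2.png

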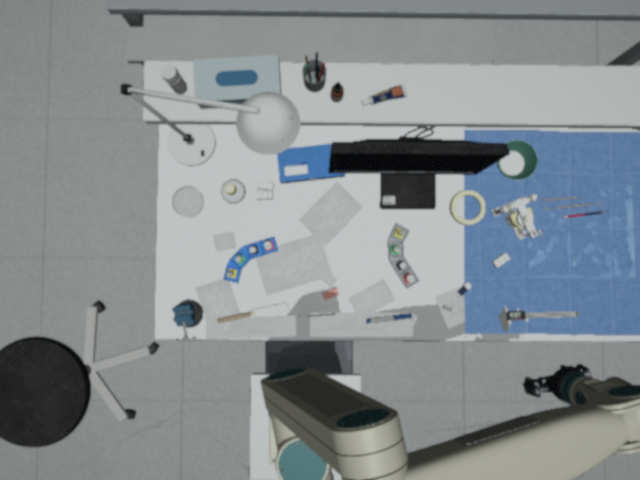

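Run:
```python
import numpy as np
a=np.load("top.npy");b=np.load("top_end.npy")
for n,(x,y,h) in dict(pink=(331,294,9),dish=(188,202,18),lamp=(233,191,15),tape=(470,209,19)).items(): print(n,np.abs(a-b)[y-h:y+h,x-h:x+h].max().round(1))
from rig import *
s=state(); print(s["time"],s["finger_gap"]); job_done()
```

```text
pink 4.5
dish 2.7
lamp 2.4
tape 3.8
43.4167 1.002782849695317
the job is handed in; nothing more can be done
```

I placed all four teeth and handed the job in at about 43 s. The incisor and premolar are in the blue stand, the canine and molar in the grey one. Each tooth was gripped once, lifted clear and set down from about 0.5 mm above the well floor, with contact forces of about 2 N or less. The arm then went back to its start pose with the gripper open.

**Final camera check:**
- **Incisor, canine and molar:** the fits to both cameras together put them within about 2 mm of their well centres. The scene camera alone read up to 3 mm for the molar.
- **Premolar:** the top camera puts it about 5 mm from its well centre. The scene-camera fit failed (it read about 13 mm, with a poor fit) because the black foot is partly hidden and sits on dark blue. In both pictures it stands upright inside its well.
- **Lean and height:** I judged these by eye only; all four look upright and seated.
- **Bystanders:** the before and after top pictures show no change at the pink block, glass dish, spirit lamp or tape roll.

My first final check used the initial pictures by mistake, so I repeated it on the end pictures; the figures above are from the repeat.

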